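Take a coating-thickness reading on the intercom backplate

ROBOT

A 6-joint arm with a two-finger parallel gripper is mounted at the origin on the work surface. World frame = base frame: x ahead of the robot, y to its left, z up, the work surface at z = 0. Lengths are in m, angles in rad, forces in N, time in s.
With the tool pointing down it reaches from about 0.3 to 0.775 m from the base axis. Payload 14.6 kg.
Tool frame: the origin (TCP) lies at the very end of the fingers, on their centre line; the grasp point (between the pads) lies 19 mm behind it (robot.grasp_offset is the distance from the TCP to the grasp point, in m); z points along the fingers, y is the line along which they close (so a half turn about z gives the same grasp; the last joint's range is limited). The gripper opens to 85 mm and grips with 20 to 120 N. Pads are 22 mm wide; open, the fingers measure 114 mm over their backs; the gripper's body (76 mm by 85 mm) begins 54 mm behind the grasp point. The pads swing forward as they close: fully open they stand 13 mm farther back than shut.
Start: joints at [1.111, 0.3, 1.521, -0, 1.321, -0.067], TCP at [0.211, 0.508, 0.231] pointing down, gripper open.
Joint ranges: [-3.03, 3.03], [-0.79, 2.21], [0.23, 2.52], [-1.04, 4.18], [0, 3.07], [-2.55, 2.55]. Speed limits (rad/s): [2.22, 2.22, 2.57, 3.14, 3.14, 3.14].

INTERFACE

Orientations are given as a 3x3 rotation matrix whose columns are the frame's x, y, z axes.
In Python, from station import robot, vision gives the robot as it stands.
- The arm moves only by the tool drive_tool, never from a script. Its argument "moves" is a list of rows, each a list of 6 numbers: the shift along the world's x, y, z as a fraction of full scale, then the turn, a rotation vector about the world's x, y, z as a fraction of full scale. A call has 1 to 5 rows; each row shifts and turns the commanded pose from where the row before left it; what a row does not reach is not made up. Full scale, the value 1, is 0.05 m for a shift and 0.12 rad for a turn. A row lasts 1/8 s, in which the tool goes at most 62.5 mm and 10.7 degrees, less where a joint would pass 70% of its speed; a pose out of reach is approached as far as the arm can. A call with a number of a shift or a turn outside -1 to 1 is refused whole. A call with a gripper value outside its range is refused whole. "hand" is the gripper command: -1 is shut, 1 is fully open, values between are in proportion, set as the call begins (left out, the last holds). The fingers move at their own pace and stop on an object; the grip force is fixed at half the most. Time passes only in rows, so rows that do not move let the fingers close. It gives the time, the measured TCP pose, the force, the opening and the grip force at its end, in the units of the state.
- robot.read_state(): the state, without advancing time (a new reading comes with each control period).
- vision.grab_frame(name): name is "side" or "top" or "wrist"; returns a dict with "color" (480x640x3 uint8, red, green, blue), "fx", "fy", "cx", "cy" (pixels), "dist" ([k1, k2, p1, p2, k3] as OpenCV has them; the pictures are not rectified), "eye" and "rotation" of the camera in the world. Camera axes: x right, y down, z forward; pixel columns grow to the right and rows downward; lengths in m; the calibration is good to about 2 mm. A picture is of the moment at which its call begins. There is no depth.
- robot.sign_off(): hands the job in; it is judged then, once.
Trained networks look in a picture, given as the dict that the camera call returned (one of the last four; its "shot" number tells which), for a name from the list of things; names that differ only in an ending like _2 or _b are one class to them, and where a whole thing is asked for, a point or a joint stands for the part that bears it (a point fixed in the world has none). Each returns a list of dicts, best first, with "conf" (0 to 1); they miss things now and then, are a little off and sometimes report something else, mostly with a low value. They report only what shows in the picture. A call takes as long as a camera call. They do not tell look-alikes from the thing itself.
- vision.silhouettes(picture, target): "pixels" (480x640 bool, what is visible of it) and "location" ([row, column] in pixels, amid what is visible of it).
- vision.spot_point(picture, target): "location" ([row, column] in pixels: a listed point, or the origin of a listed thing).
The state is a dict: "time": time; "joints": joint angles; "joint_velocities": joint speeds; "tau": joint torques, N m; "ee_pos": TCP position; "tool_rot": TCP orientation; "contact_force": force on the tool from outside, world axes, zero at the start; "torque": the same for the moment, N m; "gripper_width": finger opening in m; "grasp_force": force on a finger pad.
Only numpy, scipy, OpenCV 4.12 (cv2) and the standard library are available. Lean on these libraries where they do the work, as an engineer would, in place of code of your own. Each camera call takes 0.05 s, during which the arm holds its last target. There are 200 camera calls.

TASK

Check the paint thickness on the dark wedge-shaped intercom backplate with the pen gauge from the wooden stand: first zero it by standing it upright near the middle of the bare metal square, sprung nose pressed about half-way in, for about a second. Then set the nose inside the higher of the two white rings on the backplate's sloping face, square to that face and again lightly pressed about half-way in and finish while still holding the gauge there for its reading. Leave the other tools, the jar and the hammer where they are.

Things in the scene. Friction and masses are not known exactly. Their poses are not given: they have to be found in the camera images.
- gauge_grip (a point): Pen coating gauge, the tallest tool in the stand: round grey barrel 20 mm across, black ribbed grip band, 110 mm long with its steel nose, 0.1 kg. Starts upright, nose down, in any one of the three pockets, up to 2 degrees out of plumb. This point: on its axis in the middle of the grip band, 75 mm above the unpressed nose face, 35 mm below the top; z runs from nose to top.
- gauge_tip (a point): Centre of the flat face of the gauge's steel nose, on the gauge's axis. The nose is 12 mm across and stands 14 mm out of the barrel.
- gauge_nose (a joint): How far the sprung nose is pushed into the barrel, in m: 0 fully out, 0.008 at its stop. It begins to move at 2 N and takes 0.8 N more for each mm: about 5 N half-way, 8.4 N at the stop.
- gauge: The gauge with its nose; same axes as the grip point, origin at the face of the unpressed nose.
- stand: Fixed light wood block, 56 mm (its x) by 176 mm (its y), 45 mm high, origin at the centre of its underside, z up. Three round pockets 21 mm across and 40 mm deep in a row along its y at -55, 0 and +55 mm. The gauge comes clear when drawn 40 mm straight up.
- zero_top (a point): Centre of the top face of the bare aluminium zero plate, a loose 50 x 50 mm square 6 mm thick lying flat on the bench; z up.
- zero_plate: The zero plate itself; origin at the centre of its underside.
- bracket: Dark grey painted wedge-shaped backplate of the intercom panel, firm on the bench (does not shift), 140 mm (its x) by 100 mm (its y); its flat top face slopes at 20 degrees, from 20 mm high at its -x edge to 71 mm at its +x edge. Origin at the centre of its underside, z up. On the face: a thin rubber grommet in the middle and two white rings.
- spot_high (a point): Centre of the higher white ring (outside 28 mm, inside 22 mm across), painted on the sloping face 42 mm up the slope from the face's middle. Its z is square out of the face, its x points up the slope.
- spot_low (a point): Centre of the lower ring, same size, 42 mm down the slope from the face's middle; not to be measured. Same axes.
- marker: White paint marker with black cap down, 20 mm across, 104 mm long, upright in one pocket of the stand; origin at its foot.
- screwdriver: Short screwdriver, black handle 30 mm across and 60 mm tall standing up out of one pocket of the stand, its top 105 mm above the bench; origin at its lower end in the pocket.
- jar: White plastic jar of wall anchors, 64 mm across, 78 mm high, upright on the bench; origin at the centre of its underside.
- hammer: Small aluminium hammer, 240 mm long, lying on the bench beyond the work; origin under its middle, x along the handle towards the head.
Mind the look-alikes: they are no part of the job. Leave any turquoise look-alike of the gauge alone. Of the things that look like the bracket, take the one that is farthest to the robot's right at the start.

How it is judged:
On the way:
1. the gauge is zeroed: held upright (within 6 degrees) with its nose on the bare plate, within 17 mm of the middle, pressed in 1.5 to 7 mm (horizontal distance between gauge_tip and zero_top below 0.017 m and contact force between gauge and zero_plate above 1.5 N and value of joint gauge_nose between 0.0015 and 0.007 m and contact force between the fingers and gauge above 3 N and angle between gauge_grip's own z axis and vertical below 0.105 rad), for 0.5 s.
At the end, for the whole second after the job is handed in: The gauge, still gripped and at rest, has its nose face within 5 mm of the centre of the higher ring, its axis within 6 degrees of square to the sloping face, its nose pressed in 1.5 to 7 mm of its 8 mm, with 1.5 to 12 N on the backplate (distance between gauge_tip and spot_high below 0.005 m and angle between the z axis of gauge_grip and the z axis of spot_high, either way round below 0.105 rad and value of joint gauge_nose between 0.0015 and 0.007 m and contact force between gauge and bracket between 1.5 and 12 N and contact force between the fingers and gauge above 3 N and linear speed of gauge below 0.01 m/s); the arm keeps its last pose, push and grip.
It fails at once if the gauge is rammed against the plate or the backplate (over 20 N) (contact force between gauge and bracket above 20 N or contact force between gauge and zero_plate above 20 N).
It fails at once if the marker, screwdriver, jar or hammer is moved by more than 20 mm (distance of any of marker, screwdriver, jar, hammer from where it was at the start of the episode above 0.02 m).
It also fails if it takes over 54 s, if anything falls off the work surface, if the arm or the gripper's body presses on something with over 40 N, if the wrist force passes 120 N, or if a joint passes its speed limit or range.

## Working session

There is one attempt and no reset: what is moved stays moved. The work goes in short steps, Python scripts to look and compute and a tool call to move; the robot and the scene stay as the last step left them, time stands still between calls to the robot, and variables do not carry over. Pictures are saved under pics/ and viewed, at most 10 in all, crops included, and the job is handed in when it is done.

Besides the shell and the picture viewer there is one more tool, called by a JSON object that holds its "method" and its "body", one argument or row to a line. drive_tool: Moves the arm, as the interface text tells. Shift numbers are shares of 0.05 m and turn numbers shares of 0.12 rad, none past 1 either way. Its arguments: {"type":"object","properties":{"moves":{"type":"array","items":{"type":"array","items":{"type":"number"}}},"hand":{"type":"number"}},"required":["moves"]}

```bash
mkdir -p pics; ls; cat > h.py <<'E'
import numpy as np, cv2
from station import robot, vision
def ray(p,rc):
    K=np.array([[p['fx'],0,p['cx']],[0,p['fy'],p['cy']],[0,0,1.]])
    u=cv2.undistortPoints(np.array([[[rc[1],rc[0]]]],float),K,np.array(p['dist'],float))[0,0]
    d=np.array(p['rotation'])@np.array([u[0],u[1],1]); return np.array(p['eye']),d/np.linalg.norm(d)
def atz(p,rc,z):
    e,d=ray(p,rc); return e+d*(z-e[2])/d[2]
def tri(rays):
    A=np.zeros((3,3));b=np.zeros(3)
    for e,d in rays:
        M=np.eye(3)-np.outer(d,d);A+=M;b+=M@e
    x=np.linalg.solve(A,b)
    return x,[np.linalg.norm((np.eye(3)-np.outer(d,d))@(x-e)) for e,d in rays]
def proj(p,X):
    K=np.array([[p['fx'],0,p['cx']],[0,p['fy'],p['cy']],[0,0,1.]])
    R=np.array(p['rotation']).T
    o,_=cv2.projectPoints(np.array(X,float).reshape(-1,3),cv2.Rodrigues(R)[0],-R@np.array(p['eye']),K,np.array(p['dist'],float))
    return o[:,0,::-1]
def save(p,n): cv2.imwrite('pics/'+n,np.ascontiguousarray(p['color'][:,:,::-1]))
E
python3 - <<'E'
from h import *
np.set_printoptions(precision=3,suppress=True)
for c in ('side','top'):
    p=vision.grab_frame(c); save(p,c+'0.png'); print(c,p['eye'],np.array(p['rotation']).tolist())
    for t in ['gauge_grip','zero_top','spot_high','spot_low','bracket','stand','marker','screwdriver','jar','hammer']:
        for r in vision.spot_point(p,t)[:3]: print(c,t,round(r['conf'],2),np.round(r['location'],1),atz(p,r['location'],{'gauge_grip':.08,'zero_top':.006,'spot_high':.06,'spot_low':.031}.get(t,0))[:2])
E
```

```text
pics
side [-0.026 -0.67   0.599] [[0.7716930747227831, -0.3146454249253309, 0.5527097384689863], [-0.6359951026460877, -0.3815511898797565, 0.670767410442349], [-0.00016683851372591065, -0.8691472522391703, -0.49455336020495344]]
side gauge_grip 0.87 [179.3 209.3] [0.549 0.357]
side gauge_grip 0.64 [192.5 228.1] [0.544 0.279]
side zero_top 0.65 [307.2 264. ] [0.434 0.01 ]
side spot_high 0.94 [332.9 277.1] [ 0.371 -0.113]
side spot_high 0.61 [299.7 433.6] [ 0.6   -0.199]
side spot_high 0.21 [350.8 423.4] [ 0.499 -0.268]
side spot_low 0.81 [351.5 423.1] [ 0.526 -0.247]
side spot_low 0.78 [383.8 260.1] [ 0.311 -0.155]
side bracket 0.9 [385.1 268.9] [ 0.337 -0.136]
side bracket 0.7 [350.7 424.6] [ 0.559 -0.224]
side stand 0.56 [240.  232.3] [0.521 0.237]
side jar 0.56 [269.2 349.4] [0.625 0.014]
side hammer 0.84 [245.  389.1] [0.743 0.029]
side hammer 0.38 [349.3 426. ] [ 0.563 -0.224]
top [0.4   0.035 1.078] [[0.0247958526185071, -0.9866832448775854, 0.16075241824233946], [-0.9996001555372369, -0.026656924108803024, -0.009430665246390078], [0.013590244400055039, -0.16045430089248558, -0.9869497062070848]]
top gauge_grip 0.59 [243.5 180.2] [0.542 0.271]
top zero_top 0.7 [320.6 338. ] [0.426 0.008]
top spot_high 0.86 [219.8 468.2] [ 0.598 -0.206]
top spot_low 0.87 [261.5 482.4] [ 0.532 -0.237]
top spot_low 0.77 [394.9 434.6] [ 0.306 -0.155]
top bracket 0.96 [371.2 419.2] [ 0.343 -0.134]
top bracket 0.71 [247.7 470.9] [ 0.56  -0.225]
top bracket 0.46 [261.7 218.4] [0.523 0.22 ]
top stand 0.57 [263.  219.6] [0.521 0.218]
top marker 0.54 [274.9 246.8] [0.501 0.169]
top marker 0.26 [211.9 336.5] [0.618 0.015]
top marker 0.24 [220.4 468.1] [ 0.609 -0.22 ]
top screwdriver 0.63 [265.4 221.1] [0.517 0.215]
top jar 0.8 [211.4 334.1] [0.618 0.019]
top hammer 0.82 [142.5 329.5] [0.746 0.031]
```

View pics/side0.png

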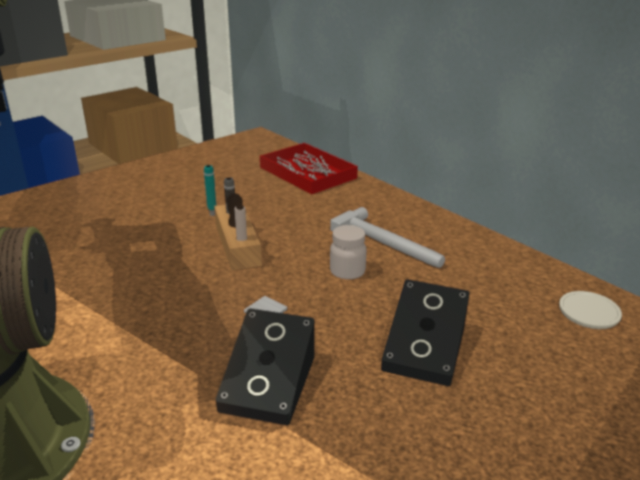

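View pics/top0.png

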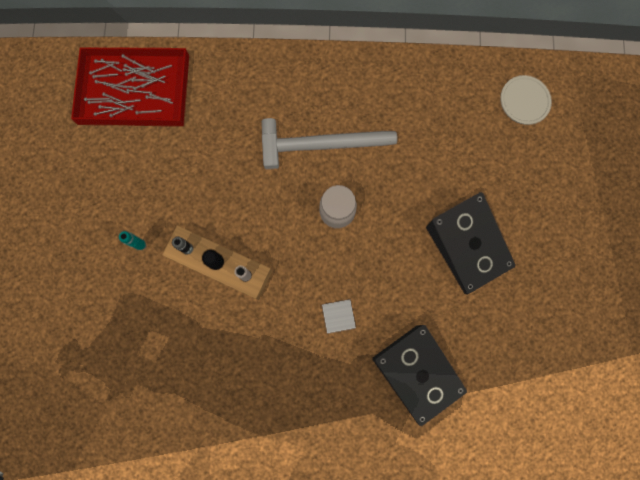

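Both views agree. There are two wedges, and the right-hand one at (0.56,-0.225) is the target. The gauge is grey in the far-left pocket (top px 243,180), the screwdriver is in the middle and the white marker on the right. The turquoise look-alike stands outside the stand. The zero plate is at top px (317,339).

```bash
python3 - <<'E'
from h import *
np.set_printoptions(precision=4,suppress=True)
s=vision.grab_frame('side');t=vision.grab_frame('top')
def near(p,n,rc):
    L=[np.array(r['location']) for r in vision.spot_point(p,n)]
    L=[l for l in L if np.linalg.norm(l-rc)<15]; return L[0] if L else None
# rings by fitting bright blobs
def ring(p,rc,w=16):
    r,c=map(int,rc); g=cv2.cvtColor(p['color'],cv2.COLOR_RGB2GRAY)[r-w:r+w,c-w:c+w]
    m=(g>np.percentile(g,50)+50).astype(np.uint8)
    cs=max(cv2.findContours(m,cv2.RETR_EXTERNAL,cv2.CHAIN_APPROX_NONE)[0],key=len)
    e=cv2.fitEllipse(cs); return np.array([e[0][1]+r-w,e[0][0]+c-w]),e[1]
for a,b in (((301,433),(221,465)),((348,421),(265,485))):
    x,ea=ring(s,a);y,eb=ring(t,b); print('ring',x,ea,y,eb,*tri([ray(s,x),ray(t,y)]))
for n,a,b in (('gauge_grip',(192,228),(243,180)),('zero_top',(307,264),(317,339)),('gauge_tip',(205,228),(243,185))):
    x=near(s,n,a);y=near(t,n,b);print(n,x,y)
    if x is not None and y is not None: print(tri([ray(s,x),ray(t,y)]))
# stand corners at z=.045 from top picture silhouette
for r in vision.silhouettes(t,'stand')[:1]:
    pts=np.argwhere(r['pixels']); q=np.array([atz(t,x,.045)[:2] for x in pts]).astype(np.float32)
    print('stand',r['conf'],cv2.minAreaRect(q))
for r in vision.silhouettes(t,'zero_plate')[:2]:
    q=np.array([atz(t,x,.006)[:2] for x in np.argwhere(r['pixels'])]).astype(np.float32); print('plate',r['conf'],cv2.minAreaRect(q))
for n in('gauge','marker','screwdriver'):
  for r in vision.silhouettes(t,n)[:3]: print(n,r['conf'],r['location'],atz(t,r['location'],.1)[:2])
st=robot.read_state(); print(st['tool_rot'],st['contact_force'],st['time'])
E
```

```text
ring [300.9925 432.6052] (15.841292381286621, 19.1882381439209) [221.3074 464.478 ] (14.876691818237305, 16.439863204956055) [ 0.5956 -0.2001  0.0603] [np.float64(0.00024238101291045402), np.float64(0.00024238101291042933)]
ring [347.9569 420.7553] (17.503034591674805, 20.298561096191406) [263.7773 484.4571] (14.491264343261719, 15.911226272583008) [ 0.5278 -0.2407  0.0319] [np.float64(0.0001589427515162238), np.float64(0.00015894275151638387)]
gauge_grip [195.6 229.5] [244.8 179.1]
(array([0.5416, 0.2725, 0.0764]), [np.float64(0.0013843574771128992), np.float64(0.001384357477112795)])
zero_top [304.7 265. ] [316.4 336.7]
(array([0.4344, 0.0098, 0.0109]), [np.float64(0.0014919029341148465), np.float64(0.0014919029341147671)])
gauge_tip None None
stand 0.81 ((0.5177434086799622, 0.2147044986486435), (0.18005001544952393, 0.056548744440078735), 66.9095458984375)
gauge 0.74 [243.2, 182.2] [0.5398 0.2628]
gauge 0.64 [241.9, 129.4] [0.5395 0.3489]
marker 0.76 [271.0, 240.5] [0.4978 0.1669]
screwdriver 0.7 [258.4, 212.5] [0.5167 0.2126]
screwdriver 0.39 [262.3, 223.4] [0.5109 0.1948]
[[-0.9238  0.3828  0.    ]
 [ 0.3828  0.9238 -0.    ]
 [-0.     -0.     -1.    ]] [-0.4517  0.0081 -0.3153] 1.75
```

{"method": "drive_tool", "body": {
  "moves": [
    [0.47,-0.34,0,0,0,-0.94],
    [0.47,-0.34,0,0,0,-0.94],
    [0.47,-0.34,0,0,0,-0.94],
    [0.47,-0.34,0,0,0,-0.94],
    [0.47,-0.34,0,0,0,-0.94]
  ],
  "hand": 1
}}

```text
time: 2.38
ee_pos: [0.3287, 0.4225, 0.2313]
tool_rot: [[-0.573, 0.819, 0.0], [0.819, 0.573, 0.0], [0.0, 0.0, -1.0]]
contact_force: [-0.3, 0.5, -0.1]
gripper_width: 0.0852
grasp_force: 0.0
```

{"method": "drive_tool", "body": {
  "moves": [
    [0.47,-0.34,0,0,0,-0.94],
    [0.47,-0.34,0,0,0,-0.94],
    [0.47,-0.34,0,0,0,-0.94],
    [0.47,-0.34,0,0,0,-0.94],
    [0.47,-0.34,0,0,0,-0.94]
  ]
}}

```text
time: 3.0
ee_pos: [0.4463, 0.3375, 0.2313]
tool_rot: [[-0.046, 0.999, 0.0], [0.999, 0.046, 0.0], [0.0, 0.0, -1.0]]
contact_force: [0.2, 0.6, -0.1]
gripper_width: 0.0853
grasp_force: 0.0
```

{"method": "drive_tool", "body": {
  "moves": [
    [0.47,-0.34,0,0,0,-0.94],
    [0.47,-0.34,0,0,0,-0.94],
    [0.47,-0.34,0,0,0,-0.94],
    [0.47,-0.34,0,0,0,-0.94],
    [0,0,0,0,0,0]
  ]
}}

```text
time: 3.62
ee_pos: [0.5405, 0.269, 0.2309]
tool_rot: [[0.393, 0.92, -0.0], [0.92, -0.393, -0.0], [-0.0, -0.0, -1.0]]
contact_force: [-0.8, 0.4, 0.0]
gripper_width: 0.0856
grasp_force: 0.0
```

```bash
python3 - <<'E'
from h import *
np.set_printoptions(precision=4,suppress=True)
st=robot.read_state(); print(st['ee_pos'],st['tool_rot'],st['joints'],st['contact_force'],st['time'])
p=vision.grab_frame('wrist'); save(p,'w1.png'); print(p['eye'],p['rotation'])
for t in ('gauge_grip','stand','marker','screwdriver'):
    for r in vision.spot_point(p,t)[:3]: print(t,r['conf'],r['location'])
print('predicted axis px', proj(p,[[.5393,.2653,.005],[.5416,.2725,.08],[.5416,.2725,.115]]))
for r in vision.silhouettes(p,'gauge')[:2]: print(r['conf'],r['location'],np.ptp(np.argwhere(r['pixels']),axis=0))
E
```

```text
[0.5405 0.269  0.2309] [[ 0.3929  0.9196 -0.0004]
 [ 0.9196 -0.3929 -0.0003]
 [-0.0004 -0.0002 -1.    ]] [ 0.4012  0.421   1.3583 -0.0001  1.3627  0.805 ] [-0.7681  0.4379  0.0333] 3.625
[0.5736 0.3452 0.3742] [[ 0.9197 -0.371  -0.1282]
 [-0.3925 -0.8693 -0.3005]
 [ 0.0001  0.3267 -0.9451]]
gauge_grip 0.96 [100.4, 276.8]
gauge_grip 0.87 [214.6, 315.2]
stand 0.78 [250.5, 314.1]
marker 0.67 [250.6, 317.9]
marker 0.66 [297.8, 316.7]
screwdriver 0.87 [247.4, 314.5]
predicted axis px [[197.8019 316.0998]
 [210.7016 315.1319]
 [224.0378 314.9914]]
0.8 [98.2, 275.0] [32 37]
0.76 [220.3, 314.6] [50 27]
```

View pics/w1.png

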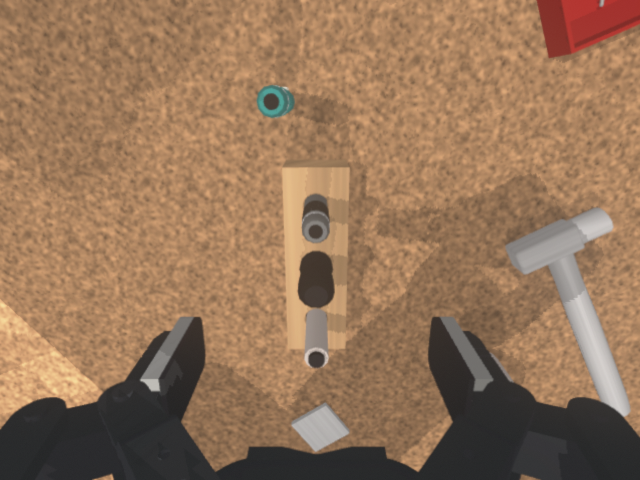

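The wrist view shows the gauge's grey top at px (231,315), the screwdriver at (285,316) and the marker at (357,316). The fingers close across the row, so both neighbours are clear of them.

```bash
python3 - <<'E'
from h import *
np.set_printoptions(precision=4,suppress=True)
p=vision.grab_frame('wrist')
for r in vision.silhouettes(p,'stand')[:1]:
    q=np.array([atz(p,x,.045)[:2] for x in np.argwhere(r['pixels'])]).astype(np.float32); print('stand',r['conf'],cv2.minAreaRect(q))
print(atz(p,(230.5,315.5),.115),atz(p,(214.6,315.2),.08),atz(p,(356.5,316.5),.109))
p2=vision.grab_frame('top')
for r in vision.silhouettes(p2,'gauge')[:2]: print(r['location'])
for r in vision.spot_point(p2,'gauge_grip'): print(atz(p2,r['location'],.08),r['conf'])
E
```

```text
stand 0.79 ((0.5198956727981567, 0.2196805775165558), (0.18227660655975342, 0.05701237544417381), 66.91203308105469)
[0.5386 0.2696 0.115 ] [0.539  0.2712 0.08  ] [0.4977 0.1708 0.109 ]
[244.5, 183.9]
[0.5435 0.2711 0.08  ] 0.66
```

{"method": "drive_tool", "body": {
  "moves": [
    [-0.02,0.03,-0.8,0,0,0],
    [0,0,-0.8,0,0,0],
    [0,0,-0.8,0,0,0],
    [0,0,-0.6,0,0,0],
    [0,0,-0.4,0,0,0]
  ]
}}

```text
time: 4.8
ee_pos: [0.5382, 0.2715, 0.0599]
tool_rot: [[0.39, 0.921, -0.001], [0.921, -0.39, -0.0], [-0.001, -0.001, -1.0]]
contact_force: [-0.5, -0.6, 0.3]
gripper_width: 0.0855
grasp_force: 0.0
```

{"method": "drive_tool", "body": {
  "moves": [
    [0,0,0,0,0,0],
    [0,0,0,0,0,0],
    [0,0,0,0,0,0],
    [0,0,0,0,0,0],
    [0,0,0,0,0,0]
  ],
  "hand": -1
}}

```text
time: 5.42
ee_pos: [0.5393, 0.2716, 0.0621]
tool_rot: [[0.391, 0.921, 0.002], [0.921, -0.391, 0.0], [0.001, 0.002, -1.0]]
contact_force: [2.9, -1.5, 2.9]
gripper_width: 0.0189
grasp_force: 58.5
```

{"method": "drive_tool", "body": {
  "moves": [
    [0,0,0,0,0,0],
    [0,0,0,0,0,0],
    [0,0,0,0,0,0],
    [0,0,0,0,0,0]
  ]
}}

```text
time: 5.92
ee_pos: [0.5393, 0.2716, 0.062]
tool_rot: [[0.391, 0.921, 0.002], [0.921, -0.391, 0.0], [0.001, 0.002, -1.0]]
contact_force: [4.6, -2.2, 4.7]
gripper_width: 0.019
grasp_force: 58.7
```

{"method": "drive_tool", "body": {
  "moves": [
    [0,0,0.3,0,0,0],
    [0,0,0.5,0,0,0],
    [0,0,0.6,0,0,0],
    [0,0,0.5,0,0,0],
    [0,0,0,0,0,0]
  ]
}}

```text
time: 6.55
ee_pos: [0.5387, 0.272, 0.1575]
tool_rot: [[0.39, 0.921, 0.002], [0.921, -0.39, 0.001], [0.002, 0.001, -1.0]]
contact_force: [-0.1, -0.5, -1.6]
gripper_width: 0.0185
grasp_force: 59.0
```

```bash
python3 - <<'E'
from h import *
np.set_printoptions(precision=4,suppress=True)
st=robot.read_state(); print(st['ee_pos'],st['contact_force'],st['torque'],st['gripper_width'],st['time'])
e=st['ee_pos']; s=vision.grab_frame('side'); save(s,'s2.png')
for t in('gauge_tip','gauge_grip'):
    for r in vision.spot_point(s,t)[:2]: print(t,r['conf'],r['location'])
tcp=np.array(e);g=tcp+[0,0,.019]
print('expected tip,grip',proj(s,[g-[0,0,.075],g]))
c=s['color'][60:260,150:320][:,:,::-1]; cv2.imwrite('pics/s2c.png',cv2.resize(c,None,fx=3,fy=3,interpolation=cv2.INTER_CUBIC))
E
```

```text
[0.5387 0.272  0.1575] [-0.1386 -0.4859 -1.638 ] [ 0.0264  0.0092 -0.0231] 0.018514336065468633 6.55
gauge_tip 0.5 [214.6, 210.8]
gauge_grip 0.91 [146.6, 225.8]
gauge_grip 0.76 [179.7, 208.9]
expected tip,grip [[184.355  226.8451]
 [147.7054 224.1732]]
```

View pics/s2c.png

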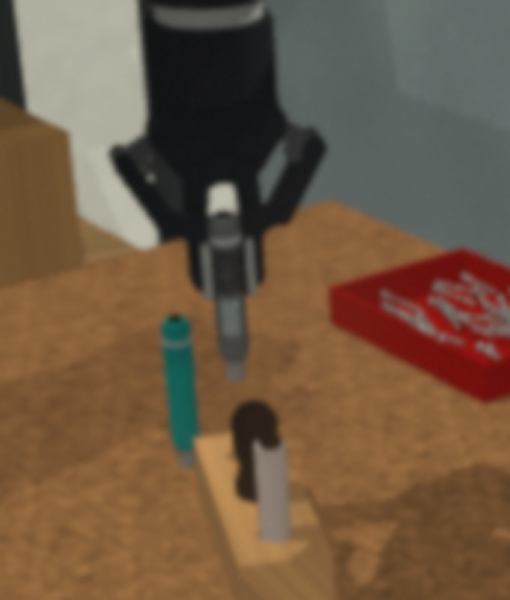

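The gauge is held nearly upright, with its tip near px (186,228) where predicted. I'll lift it over the marker and go to the plate.

{"method": "drive_tool", "body": {
  "moves": [
    [0,0,1,0,0,0],
    [-0.35,-0.87,0,0,0,0],
    [-0.35,-0.87,0,0,0,0],
    [-0.35,-0.87,0,0,0,0],
    [-0.35,-0.87,0,0,0,0]
  ]
}}

```text
time: 7.32
ee_pos: [0.4673, 0.0963, 0.205]
tool_rot: [[0.39, 0.921, -0.002], [0.921, -0.39, -0.0], [-0.001, -0.002, -1.0]]
contact_force: [0.7, -0.9, -0.1]
gripper_width: 0.0187
grasp_force: 59.0
```

{"method": "drive_tool", "body": {
  "moves": [
    [-0.35,-0.87,0,0,0,0],
    [-0.34,-0.89,-0.5,0,0,0],
    [0,0,-1,0,0,0],
    [0,0,-1,0,0,0],
    [0,0,0,0,0,0]
  ]
}}

```text
time: 7.95
ee_pos: [0.4317, 0.0097, 0.0783]
tool_rot: [[0.391, 0.92, -0.008], [0.92, -0.391, 0.001], [-0.003, -0.007, -1.0]]
contact_force: [-0.6, -0.0, -0.9]
gripper_width: 0.0188
grasp_force: 59.0
```

```bash
python3 - <<'E'
from h import *
np.set_printoptions(precision=4,suppress=True)
st=robot.read_state(); e=np.array(st['ee_pos']); R=np.array(st['tool_rot']); print(e,st['contact_force'],st['time'])
for c in('side','wrist','top'):
    p=vision.grab_frame(c)
    print(c,'pred tip/plate',proj(p,[e+R@[0,0,.056],[.434,.010,.006]]).tolist())
    for t in('gauge_tip','gauge_grip','zero_top'):
        for r in vision.spot_point(p,t)[:2]: print(t,r['conf'],r['location'])
    if c=='side':
        a=p['color'][230:350,190:320][:,:,::-1]; A=cv2.resize(a,(390,360),interpolation=cv2.INTER_CUBIC)
    if c=='wrist': B=cv2.resize(p['color'][:,:,::-1],(400,300),interpolation=cv2.INTER_AREA); B=cv2.copyMakeBorder(B,0,60,0,0,cv2.BORDER_CONSTANT)
cv2.imwrite('pics/z1.png',np.hstack([A,B]))
E
```

```text
[0.4317 0.0097 0.0783] [-0.6201 -0.005  -0.9049] 7.95
side pred tip/plate [[299.71650390140155, 262.27024777462833], [307.27118051539526, 263.9603769725344]]
gauge_tip 0.58 [216.4, 214.1]
gauge_tip 0.45 [299.8, 265.0]
gauge_grip 0.79 [261.0, 261.6]
gauge_grip 0.68 [179.9, 209.7]
zero_top 0.87 [307.1, 265.2]
wrist pred tip/plate [[261.90302652288676, 308.83558287856766], [249.3499220020941, 313.31557753356157]]
gauge_tip 0.46 [267.5, 317.9]
gauge_grip 0.66 [346.5, 315.5]
zero_top 0.94 [251.1, 314.3]
top pred tip/plate [[317.30326792245404, 337.37150900458585], [315.9659456259901, 337.01599392286]]
```

View pics/z1.png

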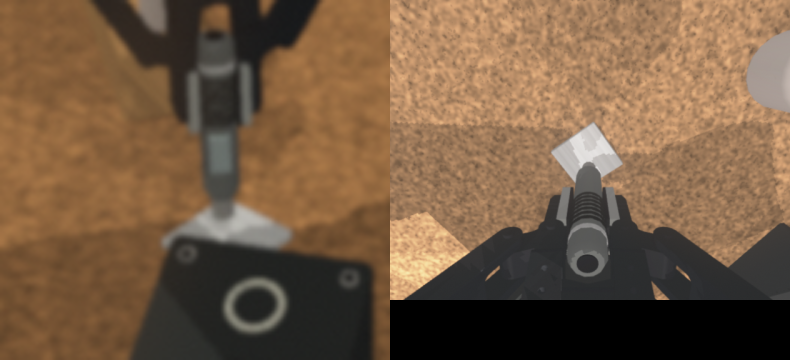

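The side and wrist views show the nose just above the plate (wrist px about 266,317; plate centre 250,314). I'll lower it carefully.

{"method": "drive_tool", "body": {
  "moves": [
    [0,0,-0.2,0,0,0],
    [0,0,-0.08,0,0,0],
    [0,0,-0.04,0,0,0],
    [0,0,0,0,0,0]
  ]
}}

```text
time: 9.05
ee_pos: [0.434, 0.0096, 0.0651]
tool_rot: [[0.391, 0.921, -0.0], [0.921, -0.391, 0.0], [-0.0, -0.0, -1.0]]
contact_force: [-0.1, -0.6, -1.1]
gripper_width: 0.0185
grasp_force: 59.0
```

{"method": "drive_tool", "body": {
  "moves": [
    [0,0,-0.04,0,0,0],
    [0,0,-0.04,0,0,0],
    [0,0,0,0,0,0]
  ]
}}

```text
time: 9.43
ee_pos: [0.4342, 0.0096, 0.0614]
tool_rot: [[0.391, 0.921, 0.0], [0.921, -0.391, -0.0], [0.0, 0.0, -1.0]]
contact_force: [0.1, -0.9, 3.8]
gripper_width: 0.0185
grasp_force: 59.4
```

{"method": "drive_tool", "body": {
  "moves": [
    [0,0,-0.01,0,0,0],
    [0,0,0,0,0,0],
    [0,0,0,0,0,0],
    [0,0,0,0,0,0]
  ]
}}

```text
time: 9.93
ee_pos: [0.4342, 0.0096, 0.0609]
tool_rot: [[0.391, 0.921, 0.0], [0.921, -0.391, -0.0], [0.0, 0.0, -1.0]]
contact_force: [1.5, -0.6, 3.7]
gripper_width: 0.0186
grasp_force: 59.5
```

```bash
python3 - <<'E'
from h import *
np.set_printoptions(precision=4,suppress=True)
st=robot.read_state(); e=np.array(st['ee_pos']); R=np.array(st['tool_rot']); print(e,st['contact_force'],st['torque'],st['time'])
o={}
for c in('side','wrist'):
    p=vision.grab_frame(c)
    for t in('gauge_tip','gauge_grip','zero_top'):
        L=vision.spot_point(p,t)
        print(c,t,[(round(r['conf'],2),np.round(r['location'],1).tolist()) for r in L[:2]])
        L=[r for r in L if r['location'][1]>240]
        if L:o.setdefault(t,[]).append(ray(p,L[0]['location']))
for t in o:
    if len(o[t])>1: print(t,tri(o[t]))
a=p['color'][200:400,220:420][:,:,::-1]; cv2.imwrite('pics/z2.png',cv2.resize(a,(600,600),interpolation=cv2.INTER_CUBIC))
print(proj(p,[e+R@[0,0,.056],[.434,.01,.006]]))
E
```

```text
[0.4342 0.0096 0.0609] [ 1.5342 -0.5534  3.7241] [-0.0371 -0.181  -0.001 ] 9.925
side gauge_tip [(0.59, [214.9, 212.5]), (0.57, [303.9, 266.5])]
side gauge_grip [(0.94, [270.8, 265.1]), (0.69, [180.1, 209.6])]
side zero_top [(0.62, [306.8, 266.9])]
wrist gauge_tip [(0.47, [272.2, 317.5])]
wrist gauge_grip [(0.89, [346.4, 316.8])]
wrist zero_top [(0.68, [263.9, 316.6])]
gauge_tip (array([0.4356, 0.0068, 0.0135]), [np.float64(0.0012333657761492488), np.float64(0.0012333657761492962)])
gauge_grip (array([0.4347, 0.0054, 0.0779]), [np.float64(0.0013802104723377748), np.float64(0.0013802104723376132)])
zero_top (array([0.4364, 0.0083, 0.0065]), [np.float64(0.0018551620989187305), np.float64(0.001855162098918789)])
[[262.6722 315.3284]
 [262.9528 314.6963]]
```

View pics/z2.png

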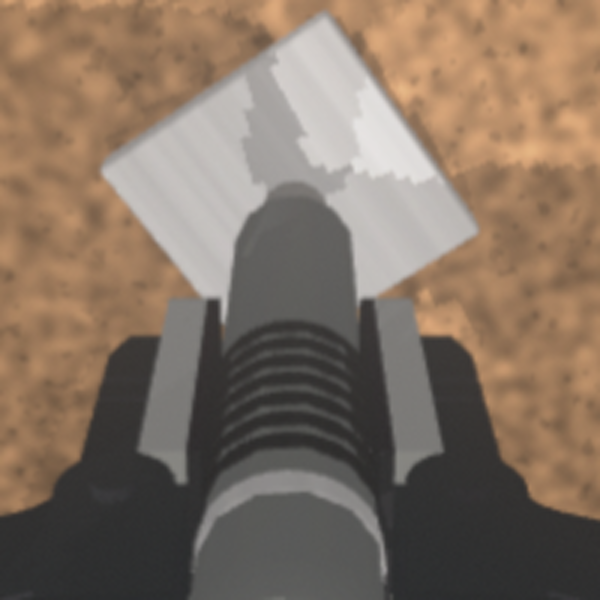

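The nose stands on the middle of the plate (crop tip at about 293,195 against plate centre 290,200). I'll press a touch more and hold for over a second.

{"method": "drive_tool", "body": {
  "moves": [
    [0,0,-0.02,0,0,0],
    [0,0,0,0,0,0],
    [0,0,0,0,0,0],
    [0,0,0,0,0,0],
    [0,0,0,0,0,0]
  ]
}}

```text
time: 10.95
ee_pos: [0.4341, 0.0096, 0.0598]
tool_rot: [[0.391, 0.921, 0.0], [0.921, -0.391, -0.0], [0.0, 0.0, -1.0]]
contact_force: [2.2, -0.4, 4.9]
gripper_width: 0.0185
grasp_force: 59.6
```

{"method": "drive_tool", "body": {
  "moves": [
    [0,0,0,0,0,0],
    [0,0,0,0,0,0],
    [0,0,0,0,0,0],
    [0,0,0,0,0,0],
    [0,0,0,0,0,0]
  ]
}}

```text
time: 11.58
ee_pos: [0.4341, 0.0096, 0.0598]
tool_rot: [[0.391, 0.921, 0.0], [0.921, -0.391, -0.0], [0.0, 0.0, -1.0]]
contact_force: [2.1, -0.3, 3.9]
gripper_width: 0.0187
grasp_force: 59.7
```

{"method": "drive_tool", "body": {
  "moves": [
    [0,0,0,0,0,0],
    [0,0,0,0,0,0],
    [0,0,0,0,0,0],
    [0,0,0,0,0,0]
  ]
}}

```text
time: 12.08
ee_pos: [0.434, 0.0096, 0.0598]
tool_rot: [[0.39, 0.921, 0.0], [0.921, -0.39, -0.0], [-0.0, 0.0, -1.0]]
contact_force: [2.6, -0.6, 4.5]
gripper_width: 0.0187
grasp_force: 59.7
```

Zeroed: about 5.5 N for more than a second. Next I'll lift, travel and tilt square to the sloping face.

{"method": "drive_tool", "body": {
  "moves": [
    [0,0,0.8,0,0,0],
    [0,0,1,0,0,0],
    [0,0,1,0,0,0],
    [0.45,-0.75,0,0,0,0],
    [0.45,-0.75,0,0,0,0]
  ]
}}

```text
time: 12.7
ee_pos: [0.4789, -0.066, 0.1997]
tool_rot: [[0.39, 0.921, -0.001], [0.921, -0.39, 0.0], [-0.0, -0.001, -1.0]]
contact_force: [-0.4, 0.8, -1.7]
gripper_width: 0.0184
grasp_force: 59.3
```

{"method": "drive_tool", "body": {
  "moves": [
    [0.45,-0.75,0,0.37,-0.63,0],
    [0.45,-0.75,0,0.37,-0.62,0],
    [0.45,-0.75,0,0.38,-0.62,0],
    [0.46,-0.75,-0.4,0.37,-0.63,0],
    [0,0,-0.4,0,0,0]
  ]
}}

```text
time: 13.32
ee_pos: [0.5688, -0.2176, 0.1574]
tool_rot: [[0.352, 0.889, 0.293], [0.894, -0.412, 0.176], [0.278, 0.2, -0.94]]
contact_force: [-0.9, 0.4, -1.0]
gripper_width: 0.0188
grasp_force: 59.1
```

{"method": "drive_tool", "body": {
  "moves": [
    [0,0,-0.2,0,0,0],
    [0,0,0,0,0,0],
    [0,0,0,0,0,0]
  ]
}}

```text
time: 13.7
ee_pos: [0.5698, -0.215, 0.1507]
tool_rot: [[0.348, 0.89, 0.295], [0.896, -0.408, 0.175], [0.276, 0.203, -0.939]]
contact_force: [0.1, 0.4, -1.2]
gripper_width: 0.0186
grasp_force: 59.1
```

```bash
cat > chk.py <<'E'
from h import *
import sys
np.set_printoptions(precision=4,suppress=True)
st=robot.read_state(); e=np.array(st['ee_pos']); R=np.array(st['tool_rot']); print(e,st['contact_force'],st['time'],R[:,2])
S=np.array([.5956,-.2001,.0603]); n=np.array([-.2935,-.1756,.9397])
d=e-S; print('height along n',d@n,'lateral',d-(d@n)*n,'ang deg',np.degrees(np.arccos(-R[:,2]@n)))
im=[]; o={}
for c in('side','wrist','top'):
    p=vision.grab_frame(c)
    tip=e+R@[0,0,.058]
    print(c,'pred tip',proj(p,[tip,e-R@[0,0,.019],S]).tolist())
    for t in('gauge_tip','gauge_grip','spot_high'):
        L=vision.spot_point(p,t); w=proj(p,[{'gauge_tip':tip,'gauge_grip':e-R@[0,0,.019],'spot_high':S}[t]])[0]
        L=[r for r in L if np.linalg.norm(np.array(r['location'])-w)<20]
        print(' ',t,[(round(r['conf'],2),np.round(r['location'],1).tolist()) for r in L[:2]])
        if L:o.setdefault(t,[]).append(ray(p,L[0]['location']))
    w=proj(p,[tip])[0].astype(int); h=40 if c!='wrist' else 80
    r0=min(max(w[0]-h,0),480-2*h); c0=min(max(w[1]-h,0),640-2*h)
    print('  crop origin',r0,c0,'scale',400/(2*h))
    if c!='top': im.append(cv2.resize(p['color'][r0:r0+2*h,c0:c0+2*h][:,:,::-1],(400,400),interpolation=cv2.INTER_CUBIC))
for t in o:
    if len(o[t])>1: print(t,*tri(o[t]))
cv2.imwrite('pics/'+sys.argv[1],np.hstack(im))
E
python3 chk.py b1.png
```

```text
[ 0.5698 -0.215   0.1507] [ 0.1085  0.4064 -1.2288] 13.7 [ 0.2945  0.175  -0.9395]
height along n 0.09508970283452792 lateral [0.0021 0.0018 0.001 ] ang deg nan
side pred tip [[284.5257373426277, 433.3648705204771], [250.5193844512449, 435.1156217632243], [301.03050637652854, 432.4415261325807]]
  gauge_tip [(0.43, [283.4, 433.4])]
  gauge_grip [(0.61, [253.1, 435.2])]
  spot_high [(0.69, [299.3, 431.4])]
  crop origin 244 393 scale 5.0
wrist pred tip [[261.08087880873006, 315.02793538481006], [341.3763404308778, 314.441928093607], [242.83275758944342, 312.91162991215947]]
  gauge_tip [(0.47, [268.3, 315.2])]
  gauge_grip [(0.71, [349.5, 317.0])]
  spot_high [(0.76, [239.7, 311.8])]
  crop origin 181 235 scale 2.5
top pred tip [[222.54231068682313, 472.4934469804805], [228.94629464738713, 492.9086897028226], [221.2185475596357, 464.5901504593925]]
  gauge_tip []
  gauge_grip [(0.63, [230.8, 489.3])]
  spot_high [(0.86, [216.5, 464.5])]
  crop origin 182 432 scale 5.0
gauge_tip [ 0.5843 -0.2072  0.1006] [np.float64(0.0005328648896060921), np.float64(0.0005328648896060925)]
gauge_grip [ 0.5633 -0.2185  0.1651] [np.float64(0.0009287988701173928), np.float64(0.004074746437207088), np.float64(0.0048568273241674596)]
spot_high [ 0.5986 -0.198   0.0618] [np.float64(0.002164448960520941), np.float64(0.0030085532883470547), np.float64(0.004935894596625536)]chk.py:6: RuntimeWarning: invalid value encountered in arccos
  d=e-S; print('height along n',d@n,'lateral',d-(d@n)*n,'ang deg',np.degrees(np.arccos(-R[:,2]@n)))
```

View pics/b1.png

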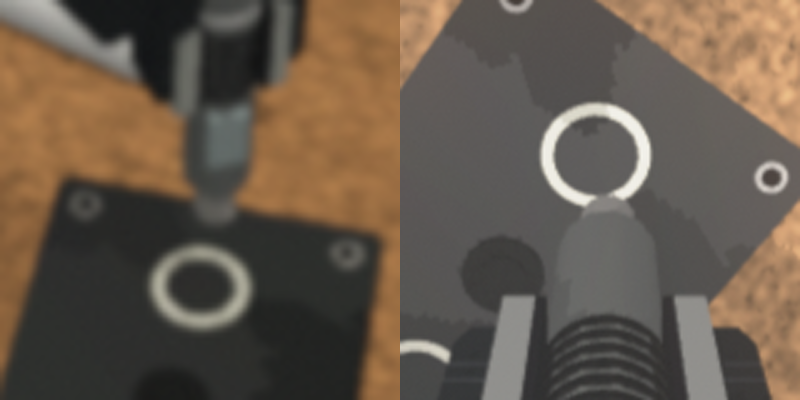

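The wrist crop shows the higher ring centred at (196,155) and the nose tip at about (207,195). The side crop shows the nose just above the ring, so it's lined up to within about 2-3 mm. I'll correct that and come closer.

{"method": "drive_tool", "body": {
  "moves": [
    [0.03,0.02,-0.25,0,0,0],
    [0.03,0.03,-0.18,0,0,0],
    [0.025,0.02,-0.1,0,0,0],
    [0,0,0,0,0,0],
    [0,0,0,0,0,0]
  ]
}}

```text
time: 14.92
ee_pos: [0.5739, -0.212, 0.1235]
tool_rot: [[0.349, 0.89, 0.294], [0.896, -0.409, 0.175], [0.276, 0.203, -0.94]]
contact_force: [1.1, 0.0, -1.3]
gripper_width: 0.0184
grasp_force: 59.1
```

```bash
python3 chk.py b2.png 2>/dev/null
```

```text
[ 0.5739 -0.212   0.1235] [ 1.132   0.0223 -1.3499] 14.925 [ 0.2942  0.175  -0.9396]
height along n 0.06787433647181465 lateral [-0.0018  0.0001 -0.0005] ang deg nan
side pred tip [[297.88344239432627, 431.8353647622069], [265.4671424318959, 433.4726972941556], [301.03050637652854, 432.4415261325807]]
  gauge_tip [(0.45, [297.2, 435.5])]
  gauge_grip [(0.66, [266.9, 433.2])]
  spot_high [(0.59, [300.5, 432.3])]
  crop origin 257 391 scale 5.0
wrist pred tip [[261.4960950383948, 315.0784875479179], [341.83589112086554, 314.50969138442923], [253.73081990306557, 317.9915242970035]]
  gauge_tip []
  gauge_grip [(0.67, [345.8, 314.7])]
  spot_high [(0.58, [251.1, 317.9])]
  crop origin 181 235 scale 2.5
top pred tip [[223.01798165415403, 466.8164597925825], [229.26269480066932, 486.2345502281848], [221.2185475596357, 464.5901504593925]]
  gauge_tip []
  gauge_grip [(0.6, [230.7, 486.4])]
  spot_high [(0.69, [219.1, 464.7])]
  crop origin 183 426 scale 5.0
gauge_grip [ 0.567  -0.2164  0.1401] [np.float64(0.00022557519671019855), np.float64(0.001077242735424041), np.float64(0.0008558908461227526)]
spot_high [ 0.5974 -0.1993  0.0603] [np.float64(0.0007836433398200552), np.float64(0.0012962472608682547), np.float64(0.0020608427693382535)]
```

View pics/b2.png

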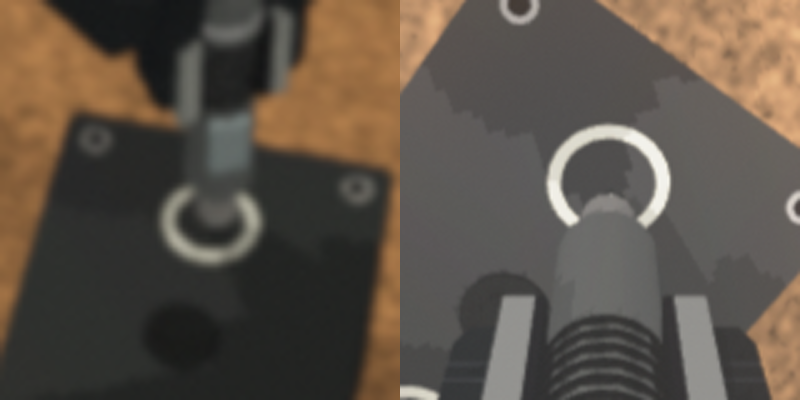

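The nose is centred on the ring in the wrist view (column 208 against 208), with about 10 mm to go.

{"method": "drive_tool", "body": {
  "moves": [
    [0.02,0.01,-0.07,0,0,0],
    [0.02,0.01,-0.05,0,0,0],
    [0.01,0.01,-0.04,0,0,0],
    [0,0,0,0,0,0]
  ]
}}

```text
time: 16.02
ee_pos: [0.5762, -0.2103, 0.115]
tool_rot: [[0.349, 0.89, 0.294], [0.896, -0.409, 0.175], [0.276, 0.202, -0.94]]
contact_force: [-0.7, 0.8, -0.3]
gripper_width: 0.0188
grasp_force: 59.1
```

{"method": "drive_tool", "body": {
  "moves": [
    [0.01,0.01,-0.03,0,0,0],
    [0,0,0,0,0,0],
    [0,0,0,0,0,0]
  ]
}}

```text
time: 16.4
ee_pos: [0.5768, -0.2099, 0.1138]
tool_rot: [[0.349, 0.89, 0.294], [0.896, -0.409, 0.175], [0.276, 0.202, -0.94]]
contact_force: [0.4, -0.7, -0.6]
gripper_width: 0.0187
grasp_force: 59.1
```

```bash
python3 chk.py b3.png 2>/dev/null
```

```text
[ 0.5768 -0.2099  0.1138] [ 0.3644 -0.6856 -0.578 ] 16.4 [ 0.294   0.1751 -0.9396]
height along n 0.05754891481060893 lateral [-0.0019  0.0003 -0.0006] ang deg nan
side pred tip [[301.9040990359161, 431.4308338190568], [270.0430788314609, 433.04528976871495], [301.03050637652854, 432.4415261325807]]
  gauge_tip [(0.41, [303.3, 434.1])]
  gauge_grip [(0.81, [273.4, 433.8])]
  spot_high [(0.7, [302.4, 433.4])]
  crop origin 261 391 scale 5.0
wrist pred tip [[261.6132266535035, 315.0040620038651], [342.0204425138672, 314.3793681329712], [260.9245846927251, 318.4635683761944]]
  gauge_tip [(0.57, [258.4, 319.1]), (0.44, [268.1, 317.6])]
  gauge_grip [(0.77, [345.4, 312.7])]
  spot_high [(0.59, [260.6, 317.9])]
  crop origin 181 235 scale 2.5
top pred tip [[222.34967829740353, 464.28212826740787], [228.4680091028133, 483.322728260203], [221.2185475596357, 464.5901504593925]]
  gauge_tip []
  gauge_grip [(0.52, [229.1, 481.1])]
  spot_high [(0.84, [219.9, 465.6])]
  crop origin 182 424 scale 5.0
gauge_tip [ 0.598  -0.2006  0.0551] [np.float64(0.0009894249396529416), np.float64(0.0009894249396528824)]
gauge_grip [ 0.5711 -0.2139  0.1266] [np.float64(0.0011215032910474384), np.float64(0.0021090276861576436), np.float64(0.0028212096556468214)]
spot_high [ 0.597  -0.2013  0.058 ] [np.float64(0.00019486543370676236), np.float64(0.0015673831179296137), np.float64(0.0017224548676182244)]
```

View pics/b3.png

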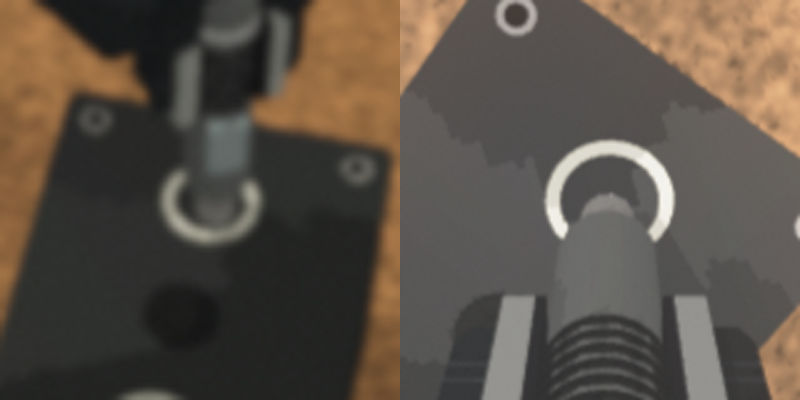

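The side and wrist views agree that the nose sits about 3.5 mm short along tool x: wrist crop nose-face centre is at about row 220 against ring centre 200. I'll shift it across the face, then ease down.

{"method": "drive_tool", "body": {
  "moves": [
    [0.025,0.06,0.02,0,0,0],
    [0,0,0,0,0,0],
    [0.006,0.004,-0.02,0,0,0],
    [0,0,0,0,0,0],
    [0,0,0,0,0,0]
  ]
}}

```text
time: 17.62
ee_pos: [0.5784, -0.2068, 0.1139]
tool_rot: [[0.349, 0.89, 0.294], [0.896, -0.409, 0.175], [0.276, 0.202, -0.94]]
contact_force: [0.4, 1.3, 1.7]
gripper_width: 0.0185
grasp_force: 59.3
```

{"method": "drive_tool", "body": {
  "moves": [
    [0.006,0.004,-0.02,0,0,0],
    [0,0,0,0,0,0],
    [0,0,0,0,0,0]
  ]
}}

```text
time: 18.0
ee_pos: [0.5787, -0.2065, 0.1129]
tool_rot: [[0.349, 0.89, 0.294], [0.896, -0.409, 0.175], [0.276, 0.202, -0.94]]
contact_force: [-0.3, 0.0, 1.9]
gripper_width: 0.0185
grasp_force: 59.4
```

{"method": "drive_tool", "body": {
  "moves": [
    [0.006,0.004,-0.02,0,0,0],
    [0.006,0.004,-0.02,0,0,0],
    [0,0,0,0,0,0],
    [0,0,0,0,0,0]
  ]
}}

```text
time: 18.5
ee_pos: [0.5793, -0.2062, 0.1109]
tool_rot: [[0.349, 0.89, 0.294], [0.896, -0.409, 0.175], [0.276, 0.202, -0.94]]
contact_force: [-0.9, 0.3, 4.0]
gripper_width: 0.0187
grasp_force: 59.6
```

```bash
python3 chk.py b4.png 2>/dev/null
```

```text
[ 0.5793 -0.2062  0.1109] [-0.8912  0.334   3.9637] 18.5 [ 0.2942  0.175  -0.9396]
height along n 0.05339777782146586 lateral [-0.0006  0.0033  0.0004] ang deg nan
side pred tip [[301.74173778407953, 430.4571264897618], [270.0693237880538, 431.98500406938], [301.03050637652854, 432.4415261325807]]
  gauge_tip [(0.4, [298.6, 434.4])]
  gauge_grip [(0.6, [271.8, 433.6])]
  spot_high [(0.81, [301.2, 432.0])]
  crop origin 261 390 scale 5.0
wrist pred tip [[261.587045830998, 315.0336399210304], [341.99718387986604, 314.41807498025327], [269.7085969871644, 318.2739521367855]]
  gauge_tip [(0.54, [268.6, 319.7]), (0.39, [269.0, 317.0])]
  gauge_grip [(0.93, [348.6, 316.2])]
  spot_high [(0.71, [270.9, 317.8])]
  crop origin 181 235 scale 2.5
top pred tip [[221.1196526789977, 461.6798098823265], [227.13622810352, 480.4638782946955], [221.2185475596357, 464.5901504593925]]
  gauge_tip [(0.41, [220.7, 464.6])]
  gauge_grip []
  spot_high [(0.95, [216.2, 464.5])]
  crop origin 181 421 scale 5.0
gauge_tip [ 0.5967 -0.2     0.0637] [np.float64(0.001978759602511043), np.float64(0.0009652528707681985), np.float64(0.001031780932636128)]
gauge_grip [ 0.5735 -0.2127  0.1275] [np.float64(0.0001581195590171266), np.float64(0.00015811955901698225)]
spot_high [ 0.5988 -0.1997  0.0593] [np.float64(0.0024955281661688164), np.float64(0.0037168611153251077), np.float64(0.0055147364856779745)]
```

View pics/b4.png

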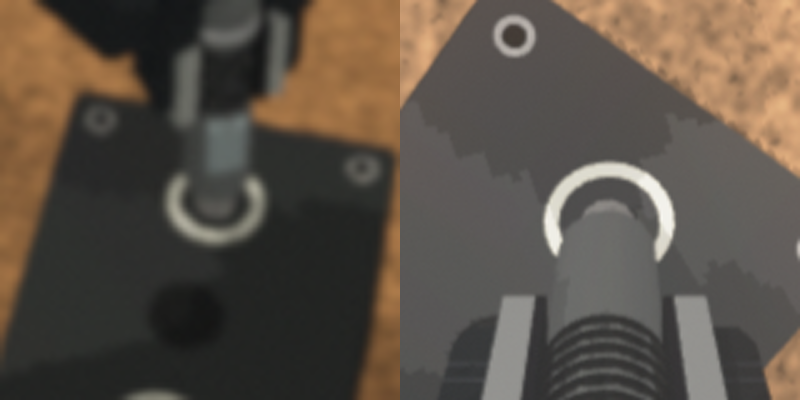

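The nose is centred in the higher ring: wrist crop gaps match a concentric fit to within about 0.5 mm, and the side crop shows nose (215,207) against ring (216,204). The push is about 5 N, roughly 4 mm. I'll let it settle, then hand in.

{"method": "drive_tool", "body": {
  "moves": [
    [0,0,0,0,0,0],
    [0,0,0,0,0,0],
    [0,0,0,0,0,0],
    [0,0,0,0,0,0]
  ]
}}

```text
time: 19.6
ee_pos: [0.5792, -0.2061, 0.1108]
tool_rot: [[0.349, 0.89, 0.294], [0.896, -0.409, 0.175], [0.276, 0.202, -0.94]]
contact_force: [0.6, -0.7, 5.0]
gripper_width: 0.0186
grasp_force: 59.7
```

```bash
python3 -c "
from station import robot
s=robot.read_state();print(s['ee_pos'],s['contact_force'],s['joint_velocities'])
print(robot.sign_off())"
```

```text
[ 0.57924323 -0.20611972  0.11081125] [ 0.57756078 -0.71539427  4.96339648] [-7.11687629e-04 -9.75826164e-05 -3.54326110e-04  1.34637598e-03
 -6.25627962e-04 -1.03394767e-03]
the job is handed in; nothing more can be done
None
```

I handed the job in at about 19.6 s with the gauge still held in the higher ring, square to the face and pressed about half-way in by the force reading (5–6 N), after zeroing it upright near the middle of the bare plate for over a second; sign-off returned no verdict.

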